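# Extend the counter shelf's leg and lock its cam lever

### The arm

A 6-joint arm with a two-finger parallel gripper is mounted at the origin on the work surface. World frame = base frame: x ahead of the robot, y to its left, z up, the work surface at z = 0. Lengths are in m, angles in rad, forces in N, time in s.
With the tool pointing down it reaches from about 0.3 to 0.875 m from the base axis. Payload 6.4 kg.
Tool frame: the origin (TCP) lies at the very end of the fingers, on their centre line; the grasp point (between the pads) lies 19 mm behind it (r.hold_point_z is the distance from the TCP to the grasp point, in m); z points along the fingers, y is the line along which they close (so a half turn about z gives the same grasp; the last joint's range is limited). The gripper opens to 88 mm and grips with 3 to 60 N. Pads are 18 mm wide; open, the fingers measure 123 mm over their backs; the gripper's body (75 mm by 187 mm) begins 45 mm behind the grasp point.
Start: joints at [0.936, 0.181, 1.607, -0, 1.354, -0.206], TCP at [0.239, 0.523, 0.239] pointing down, gripper open.
Joint ranges: [-2.99, 2.99], [-0.89, 2.07], [0.3, 2.58], [-1.14, 4.28], [0, 2.63], [-3.12, 3.12]. Speed limits (rad/s): [2.57, 2.57, 3.01, 3.14, 3.14, 3.14].

### API

Orientations are given as a unit quaternion [w, x, y, z].
In Python, from station import telemetry, snapshot, r gives the robot as it stands.
- The arm moves only by the shell command python3 -m handwheel 'ROWS' [FORCE]. ROWS is JSON, a list of rows, each an object of numbers: "gripper": the opening, from 0 (shut) to 1 (fully open); "tx", "ty", "tz": the shift along the world's x, y, z in m; "wx", "wy", "wz": the turn, a rotation vector about the world's x, y, z in rad. A call has 1 to 8 rows; each row shifts and turns the commanded pose from where the row before left it; what a row does not reach is not made up. A row lasts 1/12 s, in which the tool goes at most 41.7 mm and 7.16 degrees, less where a joint would pass 70% of its speed; a pose out of reach is approached as far as the arm can. A call with a gripper value outside its range is refused whole. The fingers move at their own pace and stop on an object; FORCE is the grip in N (left out, the last holds). Time passes only in rows, so rows that do not move let the fingers close. It gives the time, the measured TCP pose, the force, the opening and the grip force at its end, in the units of the state.
- telemetry.sense(): the state, without advancing time (a new reading comes with each control period).
- snapshot(name): name is "scene" or "top"; returns a dict with "frame" (384x512x3 uint8, blue, green, red), "vfov" (degrees; the focal length in pixels is half the picture's height over the tangent of half this angle, whatever the lens; pixels are square), "cx", "cy" (the principal point, pixels), "k1" (the pictures are not rectified: a ray, as slopes to the right and down, at radius r is drawn at 1 + k1 r^2 times it, then the intrinsics apply), "R" (3x3) and "t" (3): a world point X has camera coordinates R X + t. Camera axes: x right, y down, z forward; pixel columns grow to the right and rows downward; lengths in m; the calibration is good to about 2 mm. A picture is of the moment at which its call begins. There is no depth.
- r.close_job(): hands the job in; it is judged then, once.
The state is a dict: "time_s": time; "joints": joint angles; "qvel": joint speeds; "joint_torque": joint torques, N m; "position": TCP position; "ee_rot": TCP orientation; "wrist_force": force on the tool from outside, world axes, zero at the start; "moment": the same for the moment, N m; "gripper_width": finger opening in m; "grasp_force": force on a finger pad.
Only numpy, scipy, OpenCV 4.12 (cv2) and the standard library are available. Lean on these libraries where they do the work, as an engineer would, in place of code of your own. Each camera call takes 0.05 s, during which the arm holds its last target. There are 200 camera calls.

### The job

The counter shelf by the fridge is being made longer: first press the raised edge of the loose green tile down until the tile lies level, then slide the shelf's end leg out along the bar until it stands in the middle of the red tape mark. With your fingers kept around the leg's white post, so that the leg stays on the mark, slide them down the post to push the orange cam lever fully closed, and finish there still gripping the post; leave everything else on the counter alone.

Things in the scene. Friction and masses are not known exactly. Their poses are not given: they have to be found in the camera images.
- shelf: Extending counter shelf, fixed. Bamboo deck 260 long, 200 deep, top 128 mm above the counter. From under it a flat aluminium bar (48 mm wide, top 110 mm above the counter, with a 4 mm steel ridge along its middle) runs along shelf +y to 313 mm past the deck's end. Origin: on the counter under the bar's centre line, below the deck's end edge. z up, +y out along the bar, -x towards the robot.
- mark: Red tape band round the bar, 20 mm long along the bar. Origin: centre of the band, 105 mm above the counter; axes as the shelf's (+y out along the bar). The leg is on the mark when the post's centre stands at the band's middle; the leg's yoke is 10 mm wide along the bar, so red then shows on both sides of it.
- leg (a joint): Slide of the end leg along the bar, m; grows outwards (shelf +y), 0 to 0.20; at 0 the post's centre is 50 mm from the deck's end. Takes about 2 N until the cam bites. Grey yoke round the bar, 68 mm across and 10 mm along it, with two rubber feet (24 mm along the bar, reaching 41 mm either side of its centre line) whose soles hang 10.5 mm above the counter.
- post (a point): White upright post on the leg, the part to grip: 24 mm across the bar (x), 14 mm thick along it (y), 76 mm tall. The point: centre of its underside, 118 mm above the counter (top at 194). Axes as the shelf's. Grip it across the 14 mm, fingers on its +y and -y faces. Squeezed fingers stick to it: loosen them by 1 to 2 mm to slide down it, then grip again. The rules call this part leg_c0.
- cam (a joint): Orange cam lever on the leg, 22 mm wide, rad: 0 closed (free end slopes 0.3 rad down from the hinge), 0.62 wide open. Hinge 51 mm from the post's centre on the +y side, 141 mm above the counter, between cheeks 150 mm high; its free end lies against the post's +y face. A finger sliding down that face closes it (5 to 15 N); it stays where left. Closing drags an unheld leg inwards.
- cam_tip (a point): Top of the rounded thumb lip at the lever's free end, mid width: about 161 mm above the counter wide open, 137 mm closed; 10 to 14 mm from the post's centre towards +y. Nothing else is in the way of fingers on the post's faces down to 122 mm.
- tile (a joint): Tilt of the loose tile, rad: 0 level, at most 0.08; starts at 0.05 to 0.07 (raised edge 7 to 11 mm too high). On stiff putty: it stays where it is pressed. Pressing near the raised edge takes 5 to 10 N; it stops dead when level.
- tile_edge (a point): Middle of the raised edge, on top, of the sage-green tile under the bar: 200 mm across the bar, 150 mm along it, top 9 mm above the counter when level. The raised edge faces the shelf (-y), the tile turns about the opposite edge. The point is about 50 mm to the robot's side (-x) of the bar's centre line; the edge runs on 100 mm that way, clear of bar and leg.
- carousel_rim (a point): Point on the rim of the white plastic spice carousel (176 mm across, 170 mm high, turns freely) with four shakers; leave alone.
- canister: Stainless sugar canister, 107 mm across, 166 mm high; origin at the centre of its underside; leave alone.
- mug: Brown glazed mug, 82 mm across, 95 mm high; origin at the centre of its underside; leave alone.
- dipper: Wooden honey dipper lying down, 160 mm long, origin under its middle; leave alone.
- tin: Red tin standing on the deck, 68 mm across, 85 mm high; origin at the centre of its underside; leave alone.
- jar: Amber jar with a yellow lid standing on the deck, 66 mm across, 95 mm high; origin at the centre of its underside; leave alone.
Things that resemble listed ones, but are neither listed nor needed, are in the scene too. Leave any blue look-alike of the part that bears tile alone.

How it is judged:
By the outcome, as a careful person would: the job done as asked, in the order asked, and still so for the second after the job is handed in, while the arm keeps its last pose, push and grip.
It also fails if it takes over 45 s, if anything falls off the work surface, if the arm or the gripper's body presses on something with over 40 N, if the wrist force passes 120 N, or if a joint passes its speed limit or range.

## Working session

There is one attempt and no reset: what is moved stays moved. The work goes in short steps, Python scripts to look and compute and a shell command to move; the robot and the scene stay as the last step left them, time stands still between calls to the robot, and variables do not carry over. Pictures are saved under pics/ and viewed, at most 10 in all, crops included, and the job is handed in when it is done.

```bash
mkdir -p pics; python3 - <<'E'
from station import telemetry, snapshot, r
import cv2
for n in("scene","top"):
    s=snapshot(n); cv2.imwrite(f"pics/{n}0.png",s["frame"]); print(n,s["vfov"],s["cx"],s["cy"],s["k1"],s["R"],s["t"])
print(telemetry.sense(), r.hold_point_z)
E
```

```text
scene 56.62358510892297 254.91584489361563 192.21534113745054 -0.0328877812686756 [[-0.02920942  0.99940742 -0.01821053]
 [ 0.66302931  0.00573822 -0.74857145]
 [-0.74802336 -0.03393946 -0.66280402]] [-0.03599866 -0.22461763  1.4278621 ]
top 48.226737203348584 262.5082236611986 188.8679786529946 0.054714092758484725 [[ 0.01173109 -0.99981805 -0.01504133]
 [-0.98391472 -0.00886035 -0.17841892]
 [ 0.17825319  0.01689243 -0.98383965]] [0.04610785 0.48868906 1.26479831]
{'time_s': 0.1, 'joints': array([ 9.35669086e-01,  1.81456857e-01,  1.60787076e+00, -1.33117389e-05,
        1.35378823e+00, -2.06291178e-01]), 'qvel': array([ 0.00033489, -0.00055966, -0.0021076 , -0.00052223, -0.00092959,
        0.00053818]), 'joint_torque': array([ 2.71728341e-04, -4.34811330e+01, -3.42697477e+01,  7.02674012e-02,
        3.39683436e-02,  1.54497053e-05]), 'position': array([0.23879492, 0.52256099, 0.23792379]), 'ee_rot': array([-3.05110507e-04,  2.12777356e-01,  9.77100413e-01, -6.97840025e-04]), 'wrist_force': array([0.49493687, 0.36362041, 0.12490297]), 'moment': array([-0.00954278, -0.02059449,  0.00393863]), 'grasp_force': 0.0, 'gripper_width': 0.08826123575916935} 0.0187
```

View pics/scene0.png

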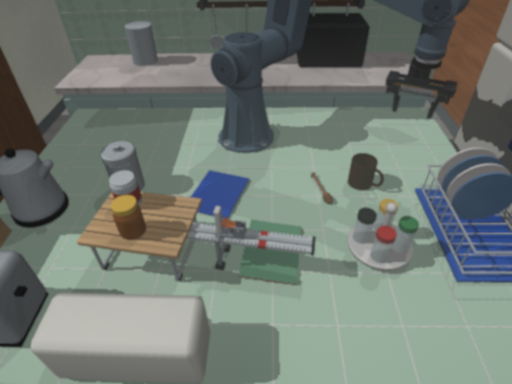

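View pics/top0.png

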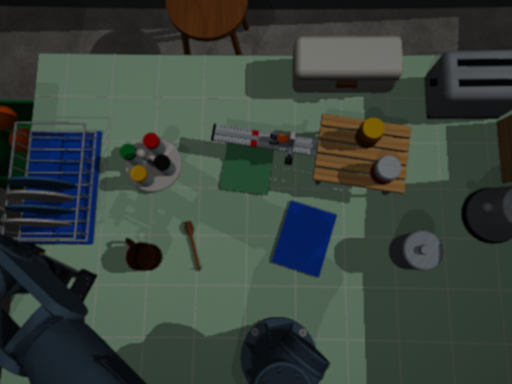

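The scene view shows the shelf at (145,220), the post at (218,235), the red mark at (263,240) and a green tile under the bar at (272,250). There are two candidates for the tile: the green one at top (247,168), under the bar, and the blue one at top (305,240), which is the look-alike. The green one fits. I'll confirm that in enlarged crops.

```bash
python3 - <<'E'
import cv2,numpy as np
a=cv2.imread("pics/top0.png")[110:205,200:330]
b=cv2.imread("pics/scene0.png")[195:290,190:320]
f=lambda i:cv2.resize(i,None,fx=6,fy=6,interpolation=cv2.INTER_CUBIC)
cv2.imwrite("pics/ctop.png",cv2.convertScaleAbs(f(a),alpha=1.6)); cv2.imwrite("pics/cscene.png",f(b))
E
```

```text
(no output)
```

View pics/ctop.png

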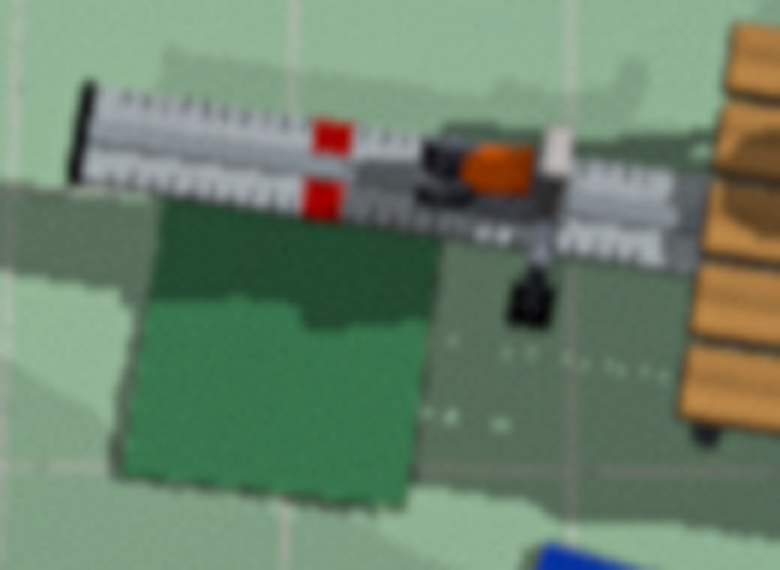

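View pics/cscene.png

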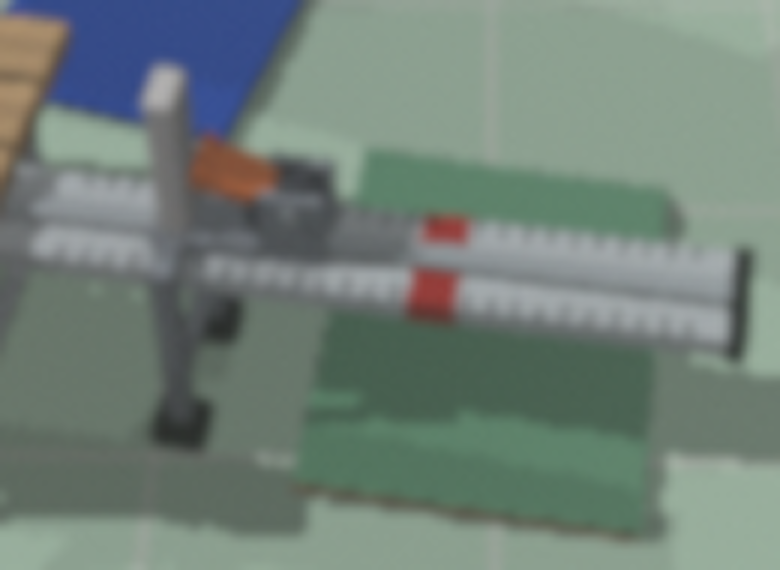

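The crops confirm it. The green tile lies under the bar, with its raised edge on the deck side at top-crop x≈405–440. The post top is at top-crop (557,152) and scene-crop (165,85). The mark centre is at (327,168) and (440,262).

```bash
cat > h.py <<'E'
from station import telemetry, snapshot, r
import cv2, numpy as np
from scipy.optimize import least_squares
def ray(s,u,v):
    f=192/np.tan(np.radians(s["vfov"])/2); d=np.array([(u-s["cx"])/f,(v-s["cy"])/f]); p=d.copy()
    for _ in range(20): p=d/(1+s["k1"]*(p@p))
    R=np.array(s["R"]); return -R.T@s["t"], R.T@np.r_[p,1]
def atz(s,u,v,z):
    o,d=ray(s,u,v); return o+d*(z-o[2])/d[2]
def proj(s,X):
    f=192/np.tan(np.radians(s["vfov"])/2); c=np.array(s["R"])@X+s["t"]; p=c[:2]/c[2]; p=p*(1+s["k1"]*(p@p)); return p*f+[s["cx"],s["cy"]]
def tri(*obs):
    A=[];b=[]
    for s,u,v in obs:
        o,d=ray(s,u,v); d/=np.linalg.norm(d); P=np.eye(3)-np.outer(d,d); A.append(P); b.append(P@o)
    return np.linalg.lstsq(np.vstack(A),np.hstack(b),rcond=None)[0]
E
python3 - <<'E'
from h import *
np.set_printoptions(precision=4,suppress=True)
S=snapshot("scene");T=snapshot("top")
t=lambda x,y:(200+(x+.5)/6-.5,110+(y+.5)/6-.5)
c=lambda x,y:(190+(x+.5)/6-.5,195+(y+.5)/6-.5)
print("post tri",tri((T,*t(557,145)),(S,*c(170,75))),"z",atz(T,*t(557,140),.194),atz(S,*c(168,82),.194))
print("mark",atz(T,*t(327,168),.11),atz(S,*c(440,262),.112))
print("mark pieces",[atz(T,*t(*p),.11) for p in((332,137),(322,200))])
print("end",atz(T,*t(81,135),.11),atz(S,*c(740,300),.11))
print("bar end corners top",atz(T,*t(88,85),.11),atz(T,*t(75,185),.11))
print("edge",[atz(T,*t(*p),.018) for p in((440,238),(405,505))],"far",[atz(T,*t(*p),.009) for p in((158,205),(125,475))], "scene",[atz(S,*c(*p),z) for p,z in(((370,152),.018),((665,190),.009),((300,485),.018),((640,535),.009))])
print("deck edge",atz(T,*t(732,30),.128),atz(T,*t(682,418),.128))
E
```

```text
post tri [ 0.6148 -0.0307  0.1976] z [ 0.6185 -0.032   0.194 ] [ 0.6151 -0.0306  0.194 ]
mark [0.6303 0.0768 0.11  ] [0.6353 0.0763 0.112 ]
mark pieces [array([0.6462, 0.0746, 0.11  ]), array([0.6139, 0.079 , 0.11  ])]
end [0.6462 0.1987 0.11  ] [0.6522 0.1974 0.11  ]
bar end corners top [0.672  0.1961 0.11  ] [0.6206 0.2009 0.11  ]
edge [array([0.6206, 0.0202, 0.018 ]), array([0.4777, 0.0372, 0.018 ])] far [array([0.6401, 0.1705, 0.009 ]), array([0.4938, 0.1839, 0.009 ])] scene [array([0.4823, 0.0396, 0.018 ]), array([0.4977, 0.1841, 0.009 ]), array([0.679 , 0.0171, 0.018 ]), array([0.6956, 0.1608, 0.009 ])]
deck edge [ 0.6959 -0.1209  0.128 ] [ 0.5023 -0.0949  0.128 ]
```

```bash
python3 -m handwheel '[{"tx":0.017,"ty":-0.03,"wz":0.1,"gripper":0},{"tx":0.017,"ty":-0.03,"wz":0.1},{"tx":0.017,"ty":-0.03,"wz":0.1},{"tx":0.017,"ty":-0.03},{"tx":0.017,"ty":-0.03},{"tx":0.017,"ty":-0.03},{"tx":0.017,"ty":-0.03},{"tx":0.017,"ty":-0.03}]' 20; python3 -m handwheel '[{"tx":0.017,"ty":-0.03},{"tx":0.017,"ty":-0.03},{"tx":0.017,"ty":-0.03},{"tx":0.017,"ty":-0.03},{"tx":0.017,"ty":-0.03},{"tx":0.017,"ty":-0.03},{"tx":0.017,"ty":-0.03},{"tx":0.017,"ty":-0.03}]'
```

```text
invalid input at $[0]: expected keys gripper, tx, ty, tz, wx, wy, wz
invalid input at $[0]: expected keys gripper, tx, ty, tz, wx, wy, wz
```

```bash
python3 -m handwheel '[{"gripper":0,"tx":0.017,"ty":-0.03,"tz":0,"wx":0,"wy":0,"wz":0.1},{"gripper":0,"tx":0.017,"ty":-0.03,"tz":0,"wx":0,"wy":0,"wz":0.1},{"gripper":0,"tx":0.017,"ty":-0.03,"tz":0,"wx":0,"wy":0,"wz":0.1},{"gripper":0,"tx":0.017,"ty":-0.03,"tz":0,"wx":0,"wy":0,"wz":0},{"gripper":0,"tx":0.017,"ty":-0.03,"tz":0,"wx":0,"wy":0,"wz":0},{"gripper":0,"tx":0.017,"ty":-0.03,"tz":0,"wx":0,"wy":0,"wz":0},{"gripper":0,"tx":0.017,"ty":-0.03,"tz":0,"wx":0,"wy":0,"wz":0},{"gripper":0,"tx":0.017,"ty":-0.03,"tz":0,"wx":0,"wy":0,"wz":0}]' 20; python3 -m handwheel '[{"gripper":0,"tx":0.017,"ty":-0.03,"tz":0,"wx":0,"wy":0,"wz":0},{"gripper":0,"tx":0.017,"ty":-0.03,"tz":0,"wx":0,"wy":0,"wz":0},{"gripper":0,"tx":0.017,"ty":-0.03,"tz":0,"wx":0,"wy":0,"wz":0},{"gripper":0,"tx":0.017,"ty":-0.03,"tz":0,"wx":0,"wy":0,"wz":0},{"gripper":0,"tx":0.017,"ty":-0.03,"tz":0,"wx":0,"wy":0,"wz":0},{"gripper":0,"tx":0.017,"ty":-0.03,"tz":0,"wx":0,"wy":0,"wz":0},{"gripper":0,"tx":0.017,"ty":-0.03,"tz":0,"wx":0,"wy":0,"wz":0},{"gripper":0,"tx":0.017,"ty":-0.03,"tz":0,"wx":0,"wy":0,"wz":0}]'
```

```text
time_s: 0.87
position: [0.3754, 0.2815, 0.2387]
ee_rot: [0.0, 0.064, 0.998, 0.0]
wrist_force: [0.4, -0.7, -0.3]
gripper_width: 0.0368
grasp_force: 0.0
time_s: 1.53
position: [0.5115, 0.0413, 0.2387]
ee_rot: [0.0, 0.064, 0.998, 0.0]
wrist_force: [1.1, 0.2, 0.6]
gripper_width: 0.0002
grasp_force: 0.0
```

```bash
python3 -m handwheel '[{"gripper":0,"tx":0,"ty":0.002,"tz":-0.035,"wx":0,"wy":0,"wz":0},{"gripper":0,"tx":0,"ty":0,"tz":-0.035,"wx":0,"wy":0,"wz":0},{"gripper":0,"tx":0,"ty":0,"tz":-0.035,"wx":0,"wy":0,"wz":0},{"gripper":0,"tx":0,"ty":0,"tz":-0.035,"wx":0,"wy":0,"wz":0},{"gripper":0,"tx":0,"ty":0,"tz":-0.035,"wx":0,"wy":0,"wz":0},{"gripper":0,"tx":0,"ty":0,"tz":-0.034,"wx":0,"wy":0,"wz":0},{"gripper":0,"tx":0,"ty":0,"tz":0,"wx":0,"wy":0,"wz":0}]'; python3 -m handwheel '[{"gripper":0,"tx":0,"ty":0,"tz":-0.004,"wx":0,"wy":0,"wz":0},{"gripper":0,"tx":0,"ty":0,"tz":-0.004,"wx":0,"wy":0,"wz":0},{"gripper":0,"tx":0,"ty":0,"tz":-0.003,"wx":0,"wy":0,"wz":0},{"gripper":0,"tx":0,"ty":0,"tz":-0.003,"wx":0,"wy":0,"wz":0},{"gripper":0,"tx":0,"ty":0,"tz":-0.003,"wx":0,"wy":0,"wz":0},{"gripper":0,"tx":0,"ty":0,"tz":-0.002,"wx":0,"wy":0,"wz":0},{"gripper":0,"tx":0,"ty":0,"tz":0,"wx":0,"wy":0,"wz":0}]'
```

```text
time_s: 2.12
position: [0.5053, 0.0456, 0.0232]
ee_rot: [-0.006, 0.065, 0.998, 0.0]
wrist_force: [-1.6, 0.0, -0.2]
gripper_width: 0.0004
grasp_force: 0.0
time_s: 2.7
position: [0.5129, 0.0443, 0.0124]
ee_rot: [0.002, 0.064, 0.998, -0.0]
wrist_force: [0.7, -1.2, 2.1]
gripper_width: 0.0005
grasp_force: 1.2
```

```bash
Z='"tx":0,"ty":0'; python3 -m handwheel '[{"gripper":0,"tx":0,"ty":0,"tz":-0.001,"wx":0,"wy":0,"wz":0},{"gripper":0,"tx":0,"ty":0,"tz":-0.001,"wx":0,"wy":0,"wz":0},{"gripper":0,"tx":0,"ty":0,"tz":0,"wx":0,"wy":0,"wz":0},{"gripper":0,"tx":0,"ty":0,"tz":0,"wx":0,"wy":0,"wz":0}]';  python3 -m handwheel '[{"gripper":0,"tx":0,"ty":0,"tz":-0.001,"wx":0,"wy":0,"wz":0},{"gripper":0,"tx":0,"ty":0,"tz":0,"wx":0,"wy":0,"wz":0},{"gripper":0,"tx":0,"ty":0,"tz":0,"wx":0,"wy":0,"wz":0}]'
```

```text
time_s: 3.03
position: [0.5129, 0.0443, 0.0103]
ee_rot: [0.002, 0.064, 0.998, -0.0]
wrist_force: [-0.6, -3.6, 5.2]
gripper_width: 0.0005
grasp_force: 2.8
time_s: 3.28
position: [0.5129, 0.0442, 0.0094]
ee_rot: [0.002, 0.064, 0.998, -0.001]
wrist_force: [0.9, -3.4, 7.8]
gripper_width: 0.0006
grasp_force: 3.5
```

```bash
python3 -m handwheel '[{"gripper":0,"tx":0,"ty":0,"tz":-0.001,"wx":0,"wy":0,"wz":0},{"gripper":0,"tx":0,"ty":0,"tz":0,"wx":0,"wy":0,"wz":0},{"gripper":0,"tx":0,"ty":0,"tz":0,"wx":0,"wy":0,"wz":0}]';  python3 -m handwheel '[{"gripper":0,"tx":0,"ty":0,"tz":-0.001,"wx":0,"wy":0,"wz":0},{"gripper":0,"tx":0,"ty":0,"tz":0,"wx":0,"wy":0,"wz":0},{"gripper":0,"tx":0,"ty":0,"tz":0,"wx":0,"wy":0,"wz":0}]'
```

```text
time_s: 3.53
position: [0.5129, 0.0442, 0.0093]
ee_rot: [0.002, 0.064, 0.998, -0.001]
wrist_force: [-4.7, -2.8, 18.4]
gripper_width: 0.0006
grasp_force: 8.7
time_s: 3.78
position: [0.513, 0.0442, 0.0092]
ee_rot: [0.002, 0.064, 0.998, -0.001]
wrist_force: [-9.3, -3.8, 27.8]
gripper_width: 0.0006
grasp_force: 14.0
```

```bash
python3 -m handwheel '[{"gripper":0,"tx":0,"ty":0,"tz":0.03,"wx":0,"wy":0,"wz":0},{"gripper":0,"tx":0,"ty":0,"tz":0.04,"wx":0,"wy":0,"wz":0},{"gripper":0,"tx":0,"ty":0,"tz":0.04,"wx":0,"wy":0,"wz":0},{"gripper":0.6,"tx":0,"ty":0,"tz":0.04,"wx":0,"wy":0,"wz":0},{"gripper":0.6,"tx":0,"ty":0,"tz":0.04,"wx":0,"wy":0,"wz":0},{"gripper":0.6,"tx":0,"ty":0,"tz":0.04,"wx":0,"wy":0,"wz":0},{"gripper":0.6,"tx":0.02,"ty":-0.015,"tz":0,"wx":0,"wy":0,"wz":0},{"gripper":0.6,"tx":0.02,"ty":-0.015,"tz":0,"wx":0,"wy":0,"wz":0}]';  python3 -m handwheel '[{"gripper":0.6,"tx":0.02,"ty":-0.015,"tz":0,"wx":0,"wy":0,"wz":0},{"gripper":0.6,"tx":0.022,"ty":-0.015,"tz":0,"wx":0,"wy":0,"wz":0},{"gripper":0.6,"tx":0.021,"ty":-0.014,"tz":0,"wx":0,"wy":0,"wz":0},{"gripper":0.6,"tx":0,"ty":0,"tz":0,"wx":0,"wy":0,"wz":0},{"gripper":0.6,"tx":0,"ty":0,"tz":0,"wx":0,"wy":0,"wz":0},{"gripper":0.6,"tx":0,"ty":0,"tz":0,"wx":0,"wy":0,"wz":0}]'
python3 - <<'E'
from h import *
S=snapshot("scene"); cv2.imwrite("pics/s2.png",cv2.resize(S["frame"][130:290,180:320],None,fx=4,fy=4,interpolation=cv2.INTER_CUBIC))
f=lambda p:[round(float(v),4) for v in p]
p=telemetry.sense()["position"];print(p,proj(S,p))
E
```

```text
time_s: 4.45
position: [0.553, 0.0154, 0.2404]
ee_rot: [0.004, 0.063, 0.998, -0.0]
wrist_force: [-0.3, -1.4, -0.8]
gripper_width: 0.0314
grasp_force: 0.0
time_s: 4.95
position: [0.6133, -0.0285, 0.2354]
ee_rot: [-0.001, 0.064, 0.998, 0.0]
wrist_force: [-0.5, 0.5, 0.4]
gripper_width: 0.053
grasp_force: 0.0
[ 0.61320944 -0.02823553  0.23557729] [217.09095672 194.60065303]
```

View pics/s2.png

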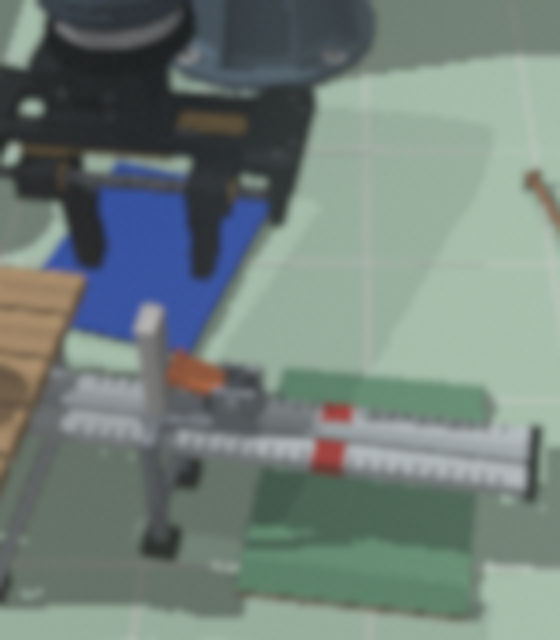

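The fingers straddle the post: the tips are at crop (92,260) and (203,272) and the post top is at (152,307). The tile looks flat. I'll descend and grip.

```bash
python3 -m handwheel '[{"gripper":0.6,"tx":0.003,"ty":-0.002,"tz":-0.02,"wx":0,"wy":0,"wz":0},{"gripper":0.6,"tx":0,"ty":0,"tz":-0.02,"wx":0,"wy":0,"wz":0},{"gripper":0.6,"tx":0,"ty":0,"tz":-0.015,"wx":0,"wy":0,"wz":0},{"gripper":0.6,"tx":0,"ty":0,"tz":-0.01,"wx":0,"wy":0,"wz":0},{"gripper":0.6,"tx":0,"ty":0,"tz":0,"wx":0,"wy":0,"wz":0}]'; python3 -m handwheel '[{"gripper":0.25,"tx":0,"ty":0,"tz":0,"wx":0,"wy":0,"wz":0},{"gripper":0.2,"tx":0,"ty":0,"tz":0,"wx":0,"wy":0,"wz":0},{"gripper":0.1,"tx":0,"ty":0,"tz":0,"wx":0,"wy":0,"wz":0},{"gripper":0,"tx":0,"ty":0,"tz":0,"wx":0,"wy":0,"wz":0},{"gripper":0,"tx":0,"ty":0,"tz":0,"wx":0,"wy":0,"wz":0},{"gripper":0,"tx":0,"ty":0,"tz":0,"wx":0,"wy":0,"wz":0}]' 15
```

```text
time_s: 5.42
position: [0.615, -0.03, 0.1684]
ee_rot: [-0.002, 0.064, 0.998, 0.0]
wrist_force: [-0.8, -0.1, -1.0]
gripper_width: 0.053
grasp_force: 0.0
time_s: 5.92
position: [0.6173, -0.0313, 0.1713]
ee_rot: [0.0, 0.064, 0.998, -0.0]
wrist_force: [0.3, -3.4, 1.1]
gripper_width: 0.015
grasp_force: 1.1
```

```bash
python3 -m handwheel '[{"gripper":0,"tx":0,"ty":0,"tz":0,"wx":0,"wy":0,"wz":0},{"gripper":0,"tx":0,"ty":0,"tz":0,"wx":0,"wy":0,"wz":0},{"gripper":0,"tx":0.0005,"ty":0.004,"tz":0,"wx":0,"wy":0,"wz":0},{"gripper":0,"tx":0,"ty":0,"tz":0,"wx":0,"wy":0,"wz":0}]' 25; python3 -m handwheel '[{"gripper":0,"tx":0.0015,"ty":0.012,"tz":0,"wx":0,"wy":0,"wz":0},{"gripper":0,"tx":0.0015,"ty":0.012,"tz":0,"wx":0,"wy":0,"wz":0},{"gripper":0,"tx":0.0015,"ty":0.012,"tz":0,"wx":0,"wy":0,"wz":0},{"gripper":0,"tx":0.0015,"ty":0.012,"tz":0,"wx":0,"wy":0,"wz":0},{"gripper":0,"tx":0.0015,"ty":0.012,"tz":0,"wx":0,"wy":0,"wz":0},{"gripper":0,"tx":0.0015,"ty":0.012,"tz":0,"wx":0,"wy":0,"wz":0},{"gripper":0,"tx":0.0015,"ty":0.012,"tz":0,"wx":0,"wy":0,"wz":0},{"gripper":0,"tx":0.0015,"ty":0.012,"tz":0,"wx":0,"wy":0,"wz":0}]';python3 -m handwheel '[{"gripper":0,"tx":0,"ty":0.004,"tz":0,"wx":0,"wy":0,"wz":0},{"gripper":0,"tx":0,"ty":0,"tz":0,"wx":0,"wy":0,"wz":0},{"gripper":0,"tx":0,"ty":0,"tz":0,"wx":0,"wy":0,"wz":0}]'
python3 - <<'E'
from h import *
S=snapshot("scene"); T=snapshot("top"); z=lambda i:cv2.resize(i,None,fx=8,fy=8,interpolation=cv2.INTER_CUBIC)
a=z(S["frame"][195:265,222:320]); b=cv2.convertScaleAbs(z(T["frame"][120:150,205:303]),alpha=1.6)
b=b[:590-0]
cv2.imwrite("pics/s3.png",cv2.resize(np.vstack([a,b]),None,fx=.74,fy=.74,interpolation=cv2.INTER_AREA)); print(telemetry.sense()["position"])
E
```

```text
time_s: 6.25
position: [0.6181, -0.0267, 0.1713]
ee_rot: [0.001, 0.064, 0.998, 0.0]
wrist_force: [-0.3, -0.0, 4.5]
gripper_width: 0.0141
grasp_force: 25.0
time_s: 6.92
position: [0.6324, 0.07, 0.1713]
ee_rot: [0.003, 0.064, 0.998, -0.0]
wrist_force: [13.0, -3.7, -2.9]
gripper_width: 0.0136
grasp_force: 25.0
time_s: 7.17
position: [0.6331, 0.0746, 0.1713]
ee_rot: [0.004, 0.064, 0.998, 0.001]
wrist_force: [15.1, -0.2, -4.5]
gripper_width: 0.0137
grasp_force: 25.0
[0.63305955 0.07434507 0.17132334]
```

View pics/s3.png

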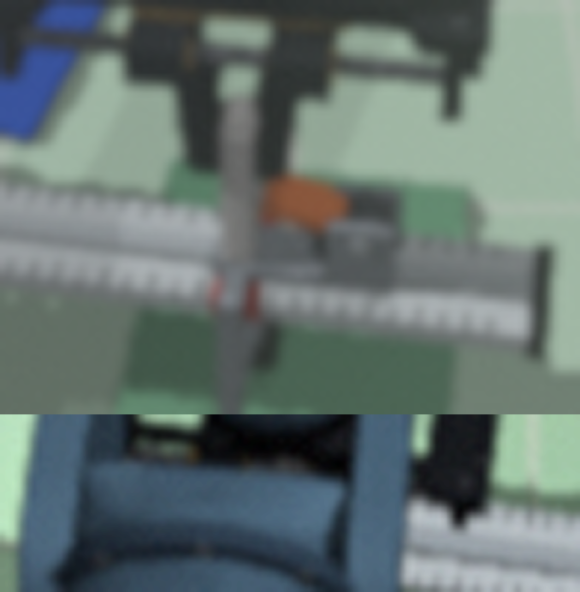

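```bash
python3 - <<'E'
from h import *
np.set_printoptions(precision=4,suppress=True)
S=snapshot("scene"); C,_=ray(S,255,192); print("cam",C)
f=S["frame"].astype(int); red=f[...,2]-(f[...,1]+f[...,0])//2
for v in range(236,252): print(v,red[v,252:272])
ys=np.array([np.sin(.142),np.cos(.142),0]); xs=np.array([ys[1],-ys[0],0])
d=C-np.array([.633,.0755,.11]); print("slope dy/dx shelf",d@ys/(d@xs))
for P in ((.633,.0757),):
  for y in(-.01,-.005,0,.005,.01): print(y,proj(S,np.array([*P,.107])+.024*xs+y*ys))
E
```

```text
cam [1.216  0.0857 0.7776]
236 [-7 -7 -8 -9 -9 -8 -5 -3  0  1  0  0  0 -3 -5 -5 -6 -6 -6 -6]
237 [-8 -8 -8 -8 -8 -8 -5 -3  0  1  1  0 -1 -3 -6 -6 -5 -6 -6 -6]
238 [-7 -7 -7 -7 -7 -7 -7 -5 -2 -1  0 -1 -3 -5 -6 -6 -6 -7 -5 -5]
239 [-8 -8 -8 -8 -7 -7 -6 -5 -5 -4 -4 -4 -5 -5 -6 -6 -6 -6 -6 -6]
240 [-8 -8 -7 -8 -7 -6 -3 -4 -6 -6 -7 -7 -6 -7 -6 -7 -7 -7 -8 -7]
241 [-7 -8 -8 -7 -7 -3  3  3 -5 -7 -8 -5 -2 -1 -4 -5 -7 -7 -7 -6]
242 [-7 -7 -7 -7 -5  4 14 11 -2 -8 -6  1 10  8  0 -6 -6 -6 -7 -6]
243 [-6 -7 -7 -6 -1 11 21 12 -3 -7 -4  8 23 17  3 -4 -7 -6 -6 -6]
244 [-6 -7 -7 -6  2 17 21  8 -4 -7 -2 15 31 21  5 -4 -7 -7 -7 -7]
245 [-6 -6 -6 -5  1 14 16  3 -6 -7  0 17 33 20  4 -4 -7 -7 -7 -6]
246 [-8 -8 -6 -6 -1  9  9 -2 -7 -6  2 18 31 19  4 -3 -5 -6 -6 -7]
247 [-11 -10  -9 -10  -6   3   3  -3  -6  -5   3  19  28  19   4  -3  -5  -5
  -6  -5]
248 [-13 -12 -13 -13 -12  -6  -2  -4  -6  -5   1  12  20  15   5  -3  -5  -5
  -6  -6]
249 [-14 -15 -15 -14 -15 -11  -7  -6  -6  -5  -2   3   6   5   2  -3  -4  -7
  -8  -8]
250 [-14 -14 -14 -14 -14 -12  -9  -6  -6  -6  -6  -4  -2  -3  -2  -4  -4 -10
 -11 -13]
251 [-14 -14 -14 -14 -14 -12  -9  -6  -6  -5  -5  -6  -6  -5  -5  -4  -6 -11
 -14 -16]
slope dy/dx shelf 0.16090944120407635
-0.01 [257.0898 245.8273]
-0.005 [259.1222 246.0751]
0 [261.1579 246.3232]
0.005 [263.1968 246.5716]
0.01 [265.2389 246.8203]
```

The red on both sides of the yoke is balanced once the view angle is allowed for, so the leg is within about 0.5 mm of centred. Next I'll relieve the x load, loosen the grip and slide down.

```bash
python3 -m handwheel '[{"gripper":0,"tx":0.0015,"ty":0,"tz":0,"wx":0,"wy":0,"wz":0},{"gripper":0,"tx":0,"ty":0,"tz":0,"wx":0,"wy":0,"wz":0},{"gripper":0.176,"tx":0,"ty":0,"tz":0,"wx":0,"wy":0,"wz":0},{"gripper":0.176,"tx":0,"ty":0,"tz":0,"wx":0,"wy":0,"wz":0},{"gripper":0.176,"tx":0,"ty":0,"tz":0,"wx":0,"wy":0,"wz":0}]';python3 -m handwheel '[{"gripper":0.176,"tx":0,"ty":0,"tz":-0.003,"wx":0,"wy":0,"wz":0},{"gripper":0.176,"tx":0,"ty":0,"tz":-0.003,"wx":0,"wy":0,"wz":0},{"gripper":0.176,"tx":0,"ty":0,"tz":-0.003,"wx":0,"wy":0,"wz":0},{"gripper":0.176,"tx":0,"ty":0,"tz":-0.003,"wx":0,"wy":0,"wz":0},{"gripper":0.176,"tx":0,"ty":0,"tz":0,"wx":0,"wy":0,"wz":0}]'
```

```text
time_s: 7.73
position: [0.63, 0.0742, 0.1698]
ee_rot: [-0.001, 0.064, 0.998, 0.0]
wrist_force: [-0.1, -0.1, -0.2]
gripper_width: 0.0155
grasp_force: 0.0
time_s: 8.15
position: [0.6308, 0.0731, 0.158]
ee_rot: [-0.0, 0.064, 0.998, 0.0]
wrist_force: [-0.4, 1.8, -1.0]
gripper_width: 0.0158
grasp_force: 1.4
```

```bash
python3 -m handwheel '[{"gripper":0.176,"tx":0,"ty":0,"tz":-0.003,"wx":0,"wy":0,"wz":0},{"gripper":0.176,"tx":0,"ty":0,"tz":-0.003,"wx":0,"wy":0,"wz":0},{"gripper":0.176,"tx":0,"ty":0,"tz":-0.003,"wx":0,"wy":0,"wz":0},{"gripper":0.176,"tx":0,"ty":0,"tz":0,"wx":0,"wy":0,"wz":0}]';python3 -m handwheel '[{"gripper":0.176,"tx":0,"ty":0,"tz":-0.003,"wx":0,"wy":0,"wz":0},{"gripper":0.176,"tx":0,"ty":0,"tz":-0.003,"wx":0,"wy":0,"wz":0},{"gripper":0.176,"tx":0,"ty":0,"tz":-0.003,"wx":0,"wy":0,"wz":0},{"gripper":0.176,"tx":0,"ty":0,"tz":0,"wx":0,"wy":0,"wz":0}]'
```

```text
time_s: 8.48
position: [0.6316, 0.0722, 0.15]
ee_rot: [0.001, 0.064, 0.998, -0.001]
wrist_force: [-0.1, -0.6, 3.4]
gripper_width: 0.0157
grasp_force: 2.2
time_s: 8.82
position: [0.6316, 0.0717, 0.1409]
ee_rot: [0.001, 0.065, 0.998, -0.001]
wrist_force: [0.9, -2.0, 2.6]
gripper_width: 0.0152
grasp_force: 1.6
```

```bash
cat > m.py <<'E'
from h import *
S=snapshot("scene"); print(telemetry.sense()["position"])
f=S["frame"].astype(int); red=f[...,2]-(f[...,1]+f[...,0])//2
for v in range(242,248): print(v,red[v,252:272])
E
python3 m.py; python3 -m handwheel '[{"gripper":0.176,"tx":0.0003,"ty":0.0015,"tz":0,"wx":0,"wy":0,"wz":0},{"gripper":0.176,"tx":0.0003,"ty":0.0015,"tz":0,"wx":0,"wy":0,"wz":0},{"gripper":0.176,"tx":0,"ty":0,"tz":0,"wx":0,"wy":0,"wz":0},{"gripper":0.176,"tx":0,"ty":0,"tz":0,"wx":0,"wy":0,"wz":0}]'; python3 m.py
```

```text
[0.63151064 0.07189713 0.14090145]
242 [-6 -6 -7 -7 -6 -6 -6 -6 -7 -6  2 12 18 12  2 -4 -5 -6 -5 -5]
243 [-6 -7 -6 -6 -6 -4 -5 -6 -7 -5  7 26 36 26 10 -2 -6 -6 -6 -6]
244 [-6 -6 -6 -6 -4 -3 -4 -7 -8 -4 10 32 44 33 13 -1 -6 -7 -6 -6]
245 [-5 -6 -6 -5 -5 -4 -6 -8 -7 -2 13 35 42 31 13 -1 -6 -7 -6 -7]
246 [-7 -6 -6 -6 -7 -6 -6 -8 -7  0 17 35 37 24  9 -2 -6 -6 -6 -6]
247 [-11 -10 -10  -9  -9  -8  -7  -6  -4   1  17  32  32  20   6  -2  -5  -5
  -5  -5]
time_s: 9.2
position: [0.6319, 0.0753, 0.1409]
ee_rot: [0.0, 0.064, 0.998, -0.001]
wrist_force: [-0.2, -4.5, 3.4]
gripper_width: 0.0154
grasp_force: 3.4
[0.63187575 0.0753245  0.14086743]
242 [-7 -7 -7 -7 -4  5 17 14 -1 -8 -6 -1  9  8  0 -4 -6 -5 -5 -6]
243 [-6 -6 -7 -6 -1 13 25 16 -2 -8 -5  7 22 18  4 -4 -6 -6 -6 -6]
244 [-6 -7 -6 -5  1 18 25 12 -3 -7 -4 11 29 22  4 -4 -7 -7 -6 -6]
245 [-6 -6 -5 -5  2 16 18  5 -5 -7 -2 14 31 21  5 -4 -7 -6 -6 -7]
246 [-8 -7 -6 -7 -1  9 10 -1 -6 -7  1 18 31 20  4 -4 -6 -6 -6 -6]
247 [-11  -9  -9  -9  -6   3   4  -3  -6  -5   3  17  28  19   4  -3  -5  -5
  -5  -5]
```

```bash
python3 -m handwheel '[{"gripper":0.176,"tx":0,"ty":0.0005,"tz":-0.002,"wx":0,"wy":0,"wz":0},{"gripper":0.176,"tx":0,"ty":0,"tz":-0.001,"wx":0,"wy":0,"wz":0},{"gripper":0.176,"tx":0,"ty":0,"tz":0,"wx":0,"wy":0,"wz":0}]';python3 m.py;  python3 -m handwheel '[{"gripper":0.176,"tx":0,"ty":0.0005,"tz":-0.001,"wx":0,"wy":0,"wz":0},{"gripper":0.176,"tx":0,"ty":0,"tz":-0.001,"wx":0,"wy":0,"wz":0},{"gripper":0.176,"tx":0,"ty":0,"tz":0,"wx":0,"wy":0,"wz":0}]';python3 m.py
```

```text
time_s: 9.5
position: [0.6321, 0.0758, 0.1385]
ee_rot: [0.0, 0.064, 0.998, -0.001]
wrist_force: [-0.9, -4.9, 5.6]
gripper_width: 0.0158
grasp_force: 4.9
[0.63208616 0.07577718 0.13850079]
242 [-6 -7 -7 -7 -5  5 20 19  3 -6 -7 -2  7  9  2 -3 -5 -5 -5 -5]
243 [-6 -7 -6 -6 -1 15 30 22  2 -7 -6  4 19 20  7 -3 -5 -6 -5 -5]
244 [-6 -6 -7 -5  2 19 32 18 -2 -7 -5  8 26 22  5 -4 -6 -7 -7 -6]
245 [-6 -6 -6 -5  2 18 24 10 -3 -8 -3 10 29 20  4 -4 -6 -7 -6 -6]
246 [-8 -6 -7 -6 -1 12 15  3 -5 -7 -1 15 29 20  4 -4 -6 -6 -6 -6]
247 [-11 -10  -9 -10  -6   5   9   2  -5  -5   2  17  28  20   4  -3  -5  -5
  -5  -5]
time_s: 9.8
position: [0.6323, 0.0762, 0.1373]
ee_rot: [0.001, 0.064, 0.998, -0.001]
wrist_force: [-3.0, -6.5, 11.4]
gripper_width: 0.0155
grasp_force: 8.5
[0.63228668 0.07619366 0.13731163]
242 [-6 -7 -7 -7 -4  5 19 19  3 -6 -6 -2  6 10  3 -3 -5 -5 -5 -5]
243 [-7 -7 -7 -6 -1 15 30 21  1 -7 -6  3 18 22  8 -2 -5 -6 -5 -5]
244 [-6 -6 -7 -6  2 20 32 16 -3 -8 -5  6 25 24  8 -3 -6 -7 -6 -7]
245 [-6 -6 -5 -5  2 18 26  9 -5 -8 -4  9 26 21  5 -4 -6 -6 -7 -7]
246 [-8 -7 -6 -5 -1 12 16  4 -6 -8 -3 12 27 20  4 -3 -6 -7 -7 -6]
247 [-11 -10  -9  -9  -6   5   8   2  -4  -6  -1  14  27  19   5  -2  -4  -5
  -5  -5]
```

```bash
python3 -m handwheel '[{"gripper":0.176,"tx":0,"ty":0,"tz":-0.001,"wx":0,"wy":0,"wz":0},{"gripper":0.176,"tx":0,"ty":0,"tz":0,"wx":0,"wy":0,"wz":0},{"gripper":0.176,"tx":0,"ty":0,"tz":0,"wx":0,"wy":0,"wz":0}]';  python3 -m handwheel '[{"gripper":0.176,"tx":0,"ty":0,"tz":-0.001,"wx":0,"wy":0,"wz":0},{"gripper":0.176,"tx":0,"ty":0,"tz":0,"wx":0,"wy":0,"wz":0},{"gripper":0.176,"tx":0,"ty":0,"tz":0,"wx":0,"wy":0,"wz":0}]'
```

```text
time_s: 10.1
position: [0.6324, 0.0761, 0.1371]
ee_rot: [0.001, 0.064, 0.998, -0.001]
wrist_force: [-6.2, -7.0, 14.4]
gripper_width: 0.0156
grasp_force: 10.5
time_s: 10.35
position: [0.6325, 0.076, 0.1369]
ee_rot: [0.001, 0.064, 0.998, -0.001]
wrist_force: [-7.3, -7.2, 18.6]
gripper_width: 0.0155
grasp_force: 12.5
```

```bash
python3 -m handwheel '[{"gripper":0.176,"tx":0,"ty":0,"tz":-0.001,"wx":0,"wy":0,"wz":0},{"gripper":0.176,"tx":0,"ty":0,"tz":0,"wx":0,"wy":0,"wz":0},{"gripper":0.176,"tx":0,"ty":0,"tz":0,"wx":0,"wy":0,"wz":0}]';  python3 -m handwheel '[{"gripper":0,"tx":0,"ty":0,"tz":0,"wx":0,"wy":0,"wz":0},{"gripper":0,"tx":0,"ty":0,"tz":0,"wx":0,"wy":0,"wz":0},{"gripper":0,"tx":0,"ty":0,"tz":0,"wx":0,"wy":0,"wz":0},{"gripper":0,"tx":0,"ty":0,"tz":0,"wx":0,"wy":0,"wz":0},{"gripper":0,"tx":0,"ty":0,"tz":0,"wx":0,"wy":0,"wz":0}]' 25; python3 m.py
python3 - <<'E'
from h import *
S=snapshot("scene"); cv2.imwrite("pics/s4.png",cv2.resize(S["frame"][190:290,210:330],None,fx=6,fy=6,interpolation=cv2.INTER_CUBIC)[:600])
E
```

```text
time_s: 10.6
position: [0.6327, 0.0759, 0.1366]
ee_rot: [0.001, 0.064, 0.998, -0.001]
wrist_force: [-8.6, -7.5, 23.0]
gripper_width: 0.0155
grasp_force: 14.5
time_s: 11.02
position: [0.6327, 0.0759, 0.1366]
ee_rot: [0.001, 0.065, 0.998, -0.001]
wrist_force: [-8.2, -6.8, 22.7]
gripper_width: 0.014
grasp_force: 30.0
[0.63273167 0.07591531 0.13661596]
242 [-6 -7 -8 -7 -4  5 22 26  9 -5 -7 -4  4  9  3 -3 -5 -5 -5 -5]
243 [-6 -6 -7 -6 -1 15 34 30  7 -6 -7 -1 15 21  9 -1 -5 -5 -5 -6]
244 [-6 -6 -6 -6  2 21 38 24  1 -7 -6  2 20 26 10 -2 -5 -6 -6 -6]
245 [-5 -5 -5 -5  2 20 33 16 -3 -7 -6  5 22 23  7 -2 -5 -7 -7 -6]
246 [-8 -7 -6 -6 -1 14 23 10 -4 -7 -4  7 24 21  5 -3 -6 -6 -7 -7]
247 [-11 -10  -9 -10  -6   6  13   5  -4  -6  -3  10  24  18   4  -3  -5  -5
  -5  -5]
```

View pics/s4.png

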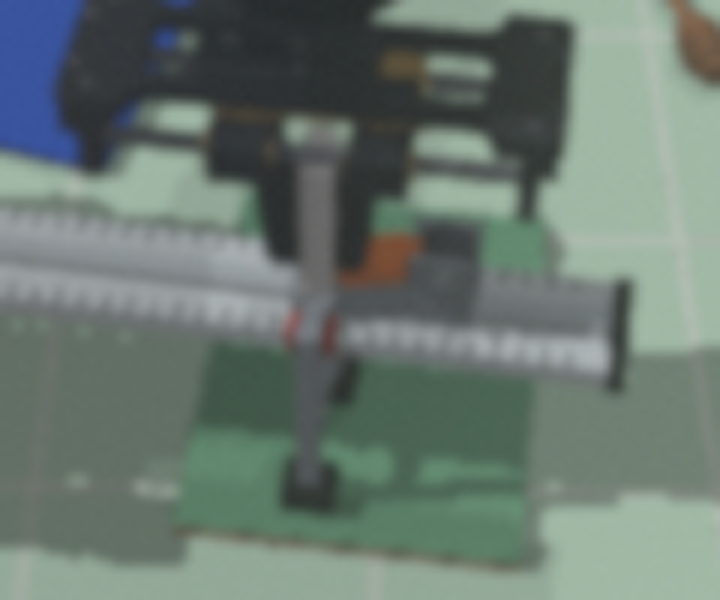

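The lever is pressed home: it stopped dead at 137 mm under 23 N. Red shows on both sides of the yoke, at crop (291,325) and (331,335), and the leg stands about 1.3 mm too far out. I'll nudge it gently inwards.

```bash
python3 -m handwheel '[{"gripper":0,"tx":-0.0002,"ty":-0.001,"tz":0,"wx":0,"wy":0,"wz":0},{"gripper":0,"tx":0,"ty":-0.001,"tz":0,"wx":0,"wy":0,"wz":0},{"gripper":0,"tx":0,"ty":0,"tz":0,"wx":0,"wy":0,"wz":0},{"gripper":0,"tx":0,"ty":0,"tz":0,"wx":0,"wy":0,"wz":0}]' 25; python3 m.py
```

```text
time_s: 11.45
position: [0.6327, 0.0757, 0.1366]
ee_rot: [0.002, 0.064, 0.998, 0.001]
wrist_force: [-6.9, -1.5, 21.2]
gripper_width: 0.0139
grasp_force: 27.8
[0.63267285 0.07572257 0.13658515]
242 [-7 -7 -7 -6 -5  5 21 23  6 -6 -7 -3  6 10  3 -2 -4 -5 -5 -4]
243 [-7 -6 -7 -6  0 15 34 27  4 -6 -7  1 17 21  9 -2 -5 -5 -5 -5]
244 [-6 -6 -6 -5  2 21 37 22  0 -7 -6  5 22 23  8 -2 -6 -6 -6 -6]
245 [-6 -5 -6 -5  2 19 31 13 -3 -7 -5  7 24 21  5 -3 -6 -7 -6 -6]
246 [-8 -7 -7 -6 -1 14 21  8 -4 -6 -4  9 24 20  4 -3 -6 -6 -7 -6]
247 [-11 -10 -10 -10  -5   5  12   4  -3  -7  -2  10  23  19   4  -3  -4  -4
  -5  -5]
```

```bash
python3 -m handwheel '[{"gripper":0,"tx":-0.0002,"ty":-0.001,"tz":0,"wx":0,"wy":0,"wz":0},{"gripper":0,"tx":-0.0002,"ty":-0.001,"tz":0,"wx":0,"wy":0,"wz":0},{"gripper":0,"tx":0,"ty":0,"tz":0,"wx":0,"wy":0,"wz":0},{"gripper":0,"tx":0,"ty":0,"tz":0,"wx":0,"wy":0,"wz":0}]' 25; python3 m.py
```

```text
time_s: 11.83
position: [0.6326, 0.0754, 0.1366]
ee_rot: [0.002, 0.064, 0.998, 0.002]
wrist_force: [-4.2, 6.0, 21.1]
gripper_width: 0.0142
grasp_force: 27.1
[0.63265682 0.07544787 0.13659225]
242 [-7 -7 -7 -7 -4  5 19 20  3 -6 -7 -2  7 10  4 -4 -5 -5 -5 -5]
243 [-6 -7 -6 -6 -1 14 30 22  2 -6 -7  2 18 21  8 -2 -4 -5 -5 -6]
244 [-6 -6 -6 -5  2 20 33 19 -1 -7 -5  6 24 23  7 -2 -5 -6 -6 -6]
245 [-5 -6 -6 -5  2 18 26 11 -4 -7 -4  8 26 20  4 -4 -5 -7 -6 -6]
246 [-8 -8 -7 -6 -1 12 16  4 -5 -7 -3 10 26 20  4 -4 -6 -6 -7 -6]
247 [-12 -10  -9 -10  -6   4   9   2  -5  -6  -2  12  25  19   4  -3  -4  -5
  -5  -6]
```

```bash
python3 -c "
from station import r
print(r.close_job())"
```

```text
the job is handed in; nothing more can be done
None
```

I handed the job in at about 12 s: the tile is pressed level, the leg stands within about 1 mm of the mark's middle, the cam lever is pushed down to its stop, and the fingers still grip the post. While the lever was closing, the loosened leg was dragged about 3 mm inwards, and I pushed it back before finishing.

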